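Draw the board carriage under the inspection window with the pull hook

ROBOT

A 6-joint arm with a two-finger parallel gripper is mounted at the origin on the work surface. World frame = base frame: x ahead of the robot, y to its left, z up, the work surface at z = 0. Lengths are in mm, angles in rad, forces in N, time in s.
With the tool pointing down it reaches from about 400 to 925 mm from the base axis. Payload 12.5 kg.
Tool frame: the origin (TCP) lies at the centre of the arm's flange, where the gripper is bolted on; the fingertips stand 190 mm ahead of it and the grasp point (between the pads) lies 171 mm ahead of it; z points along the fingers, y is the line along which they close (so a half turn about z gives the same grasp; the last joint's range is limited). The gripper opens to 95 mm and grips with 3 to 60 N. Pads are 20 mm wide; open, the fingers measure 119 mm over their backs; the gripper's body (75 mm by 180 mm) begins 59 mm behind the grasp point.
Start: joints at [-1.313, 0.491, 1.559, -0, 1.092, -0.106], TCP at [222.412, -584.087, 404.761] pointing down, gripper open.
Joint ranges: [-3.1, 3.1], [-0.84, 2.19], [0.05, 2.79], [-1.13, 4.28], [0.06, 2.93], [-2.69, 2.69]. Speed limits (rad/s): [2.22, 2.22, 2.79, 3.14, 3.14, 3.14].

INTERFACE

Orientations are given as [roll, pitch, yaw] about the fixed x, y, z axes, in that order (R = Rz(yaw) Ry(pitch) Rx(roll)).
In Python, from cell import env, read_camera, search_frame, cut_out gives the robot as it stands. The module is installed in compiled form; this text tells all that it offers.
- The arm moves only by the tool move_arm, never from a script. Its argument "commands" is a list of rows, each a list of 3 entries, a list of its own where there are three numbers: the shift along the world's x, y, z normalised to -1 to 1, where 1 is 0.03 m, then the turn about the world's z normalised to -1 to 1, where 1 is 0.08 rad, then the opening, from -1 (shut) to 1 (fully open), so that 0 is half open. A call has 1 to 20 rows; each row shifts and turns the commanded pose from where the row before left it; what a row does not reach is not made up. A row lasts 1/12 s, in which the tool goes at most 41.7 mm and 7.16 degrees, less where a joint would pass 70% of its speed; a pose out of reach is approached as far as the arm can. A call with a number of a shift or a turn outside -1 to 1 is refused whole. A call with a gripper value outside its range is refused whole. The fingers move at their own pace and stop on an object; the grip force is fixed at half the most. Time passes only in rows, so rows that do not move let the fingers close. It gives the time, the measured TCP pose, the force, the opening and the grip force at its end, in the units of the state.
- env.state(): the state, without advancing time (a new reading comes with each control period).
- read_camera(name): name is "scene" or "top"; returns a dict with "image" (400x640x3 uint8, red, green, blue), "fx", "fy", "cx", "cy" (pixels), "D" ([k1, k2, p1, p2, k3] as OpenCV has them; the pictures are not rectified), "rvec" (rotation vector, rad) and "tvec" (3), from world to camera coordinates, as OpenCV has them. Camera axes: x right, y down, z forward; pixel columns grow to the right and rows downward; lengths in mm; the calibration is good to about 2 mm. A picture is of the moment at which its call begins. There is no depth.
- env.job_done(): hands the job in; it is judged then, once.
Trained networks look in a picture, given as the dict that the camera call returned (one of the last four; its "shot" number tells which), for a name from the list of things; names that differ only in an ending like _2 or _b are one class to them, and where a whole thing is asked for, a point or a joint stands for the part that bears it (a point fixed in the world has none). Each returns a list of dicts, best first, with "confidence" (0 to 1); they miss things now and then, are a little off and sometimes report something else, mostly with a low value. They report only what shows in the picture. A call takes as long as a camera call. They do not tell look-alikes from the thing itself.
- search_frame(thing, picture): "at" ([column, row] in pixels, amid what is visible of it).
- cut_out(thing, picture): "region" (400x640 bool, what is visible of it) and "at" ([column, row] in pixels, amid what is visible of it).
The state is a dict: "t": time; "joints": joint angles; "qvel": joint speeds; "tau": joint torques, N m; "eef_pos": TCP position; "tcp_rot": TCP orientation; "ft_force": force on the tool from outside, world axes, zero at the start; "moment": the same for the moment, N m; "opening": opening from 0.0 (shut) to 1.0 (fully open); "grip_force": force on a finger pad.
Only numpy, scipy, OpenCV 4.12 (cv2) and the standard library are available. Lean on these libraries where they do the work, as an engineer would, in place of code of your own. Each camera call takes 0.05 s, during which the arm holds its last target. There are 200 camera calls.

TASK

Take the orange-handled pull hook from its rest, reach it in under the clear window of the inspection station, catch the red eye of the board carriage and draw the carriage out all the way to its front stop. Then lay the hook back in both notches of its rest, the way you found it, and leave the carriage fully out. Move the carriage only with the hook, never with the gripper or arm, and leave the other things on the bench where they are.

Things in the scene. Friction and masses are not known exactly. Their poses are not given: they have to be found in the camera images.
- station: White inspection station, fixed, place and heading vary. Origin on the bench, on the centreline, under the housing's open front; +x into the housing, z up. Housing x 0 to 160 mm, y +-90, 132 high; blue box on top (x 45 to 155, y +-65) to 158 high. The carriage slides out along -x under the clear window. Two runners on the bench, x -125 to 0, y +-45, 8 wide, 10 high.
- window_edge (a point): Middle of the front edge of the station's clear window, at its underside, 120 mm above the bench. The window is a ledge 10 mm thick over station x -210 to 0 mm, y +-90, its space open in front and at both sides. A hand upright over the handle of the level hook meets this edge before the prong reaches the eye: lean the hand back 30 to 45 degrees, fingertips towards the prong.
- carriage: Board carriage, 0.45 kg nominal, axes as the station's; fully in, its origin is the station's. Travel 115 mm along station -x to a hard front stop; starts 0 to 15 mm out, stays where left, about 3 N moves it slowly. Black front plate x 0 to 8 mm, y +-62, z 14 to 59, with the red eye in front of it at z 45; tray with a green circuit board behind.
- eye (a point): Centre of the red eye's opening, 45 mm above the bench. The eye is a level U of 8 mm round bar joined to the front plate; opening 38 mm along x, 30 mm along y, free above and below. Its front bar spans 19 to 27 mm from this point towards -x; the plate is 19 mm behind. Bar 41 to 49 mm above the bench. Station x: -19 mm when in, -134 at the front stop.
- hook: Pull hook, loose, 0.12 kg nominal, centre of mass near its origin. Origin on the shaft's axis, +x along the shaft to the prong, z up with the prong down. Steel shaft 8 mm round, x -45 to 90 mm. Orange handle, a block 60 x 18 x 22 mm (x,y,z) centred on the axis at x = -75 (-105 to -45): grip it across its 18 mm, best near x = -88.
- prong_tip (a point): End of the hook's prong, an 8 mm round bar that goes down from the shaft's end: at (90, 0, -32) mm in the hook's frame. With the hook level the prong passes over the eye when the shaft's axis is above 85 mm, and is well in the eye at 56 to 62 mm.
- rest: Hook rest, fixed, place and heading vary; origin on the bench. Dark base 130 x 70 x 12 mm (x -55 to 75); posts at x -20 and 50, 12 thick along x, each with a V notch open upward: floor 60 mm high, 12 wide, 34 wide at the top (86 high). The shaft lies in both along the rest's x, prong to +x past the front post, handle behind: hook origin 64 mm high, x within 6 mm of the rest's at the start.
- phone: Black phone 75 x 155 x 9 mm lying flat; leave alone.
- tape_reel: Pale tape reel 90 mm across, 20 mm high, lying flat; leave alone.
- flux_jar: Small jar 44 mm across, 50 mm high, yellow cap; leave alone.
- cleaner: White bottle 56 mm across, 130 mm high, blue cap; leave alone.
- driver: Screwdriver with a blue handle lying flat; leave alone.
Things that resemble listed ones, but are neither listed nor needed, are in the scene too. There is more than one size of the hook; the job needs the smallest. What is shaped like the rest but turquoise is not meant.

How it is judged:
By the outcome, as a careful person would: the job done as asked, in the order asked, and still so for the second after the job is handed in, with the robot touching nothing.
It also fails if it takes over 53 s, if anything falls off the work surface, if the arm or the gripper's body presses on something with over 40 N, if the wrist force passes 120 N, or if a joint passes its speed limit or range.

## Working session

There is one attempt and no reset: what is moved stays moved. The work goes in short steps, Python scripts to look and compute and a tool call to move; the robot and the scene stay as the last step left them, time stands still between calls to the robot, and variables do not carry over. Pictures are saved under pics/ and viewed, at most 10 in all, crops included, and the job is handed in when it is done.

Besides the shell and the picture viewer there is one more tool, called after "Request:" as name([rows], argument=value, ...), one row to a line, values as JSON. move_arm: Moves the arm, as the interface text tells. Its arguments: {"type":"object","properties":{"commands":{"type":"array","items":{"type":"array"}}},"required":["commands"]}

```bash
mkdir -p pics
cat > h.py <<'E'
from cell import env, read_camera, search_frame, cut_out
import numpy as np, cv2
def cam(n):
    p=read_camera(n); p['K']=np.array([[p['fx'],0,p['cx']],[0,p['fy'],p['cy']],[0,0,1.]]); p['Dv']=np.array(p['D'],float)
    p['R']=cv2.Rodrigues(np.array(p['rvec'],float))[0]; p['t']=np.array(p['tvec'],float); return p
def back(p,uv,z):
    u=cv2.undistortPoints(np.array(uv,float).reshape(-1,1,2),p['K'],p['Dv']).reshape(-1,2)
    d=np.c_[u,np.ones(len(u))]@p['R']; c=-p['R'].T@p['t']
    return c+d*((z-c[2])/d[:,2])[:,None]
def proj(p,X): return cv2.projectPoints(np.array(X,float).reshape(-1,1,3),p['R'],p['t'],p['K'],p['Dv'])[0].reshape(-1,2)
def save(p,f,box=None,s=1):
    im=p['image'][...,::-1]
    if box: im=im[box[1]:box[3],box[0]:box[2]]
    cv2.imwrite('pics/'+f,cv2.resize(im,None,fx=s,fy=s,interpolation=cv2.INTER_CUBIC))
E
python3 - <<'E'
from h import *
for n in('top','scene'):
    p=cam(n); save(p,n+'0.png',s=1.25); print(n,'cam at',(-p['R'].T@p['t']).round())
    for th,z in dict(hook=64,rest=6,eye=45,prong_tip=32,station=158,window_edge=120,carriage=45,phone=9,cleaner=130).items():
        for r in search_frame(th,p)[:4]: print(th,round(r['confidence'],2),np.round(r['at']),back(p,r['at'],z)[0].round())
E
```

```text
top cam at [ 240.  -76. 1640.]
hook 0.54 [404. 201.] [ 497. -370.   64.]
rest 0.94 [411. 139.] [ 721. -404.    6.]
rest 0.79 [384. 187.] [ 550. -312.    6.]
prong_tip 0.82 [440. 262.] [ 300. -495.   32.]
prong_tip 0.59 [406. 204.] [ 491. -383.   32.]
station 0.69 [214. 164.] [578. 239. 158.]
window_edge 0.43 [383. 186.] [ 533. -291.  120.]
phone 0.78 [228. 219.] [424. 209.   9.]
cleaner 0.92 [178. 216.] [414. 349. 130.]
scene cam at [1577. -140.  854.]
hook 0.7 [170. 193.] [ 391. -497.   64.]
hook 0.63 [220. 222.] [ 525. -341.   64.]
hook 0.63 [243. 177.] [ 308. -301.   64.]
rest 0.78 [228. 245.] [ 548. -323.    6.]
rest 0.73 [185. 292.] [ 720. -403.    6.]
eye 0.63 [448. 247.] [612. 233.  45.]
prong_tip 0.88 [176. 191.] [ 331. -498.   32.]
prong_tip 0.87 [238. 175.] [ 244. -324.   32.]
prong_tip 0.73 [213. 216.] [ 457. -371.   32.]
station 0.62 [469. 229.] [682. 246. 158.]
window_edge 0.68 [470. 228.] [632. 271. 120.]
carriage 0.49 [450. 250.] [622. 237.  45.]
carriage 0.49 [302. 289.] [ 752. -132.   45.]
phone 0.58 [217. 219.] [ 440. -365.    9.]
cleaner 0.54 [483. 193.] [497. 341. 130.]
```

View pics/top0.png

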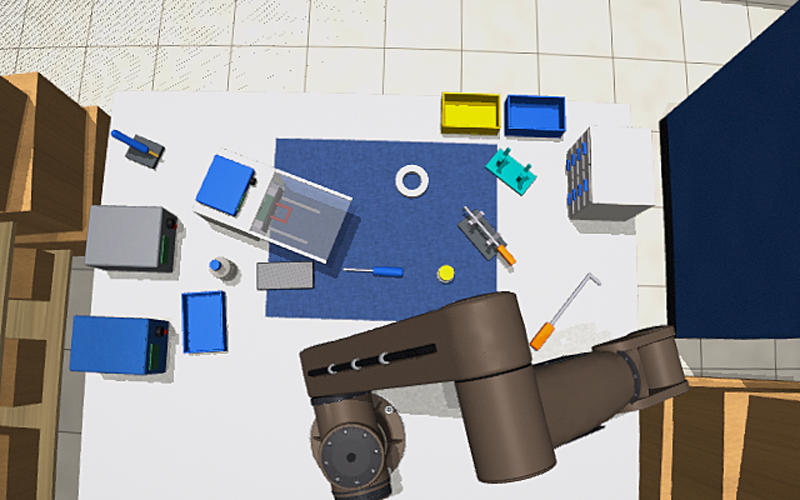

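View pics/scene0.png

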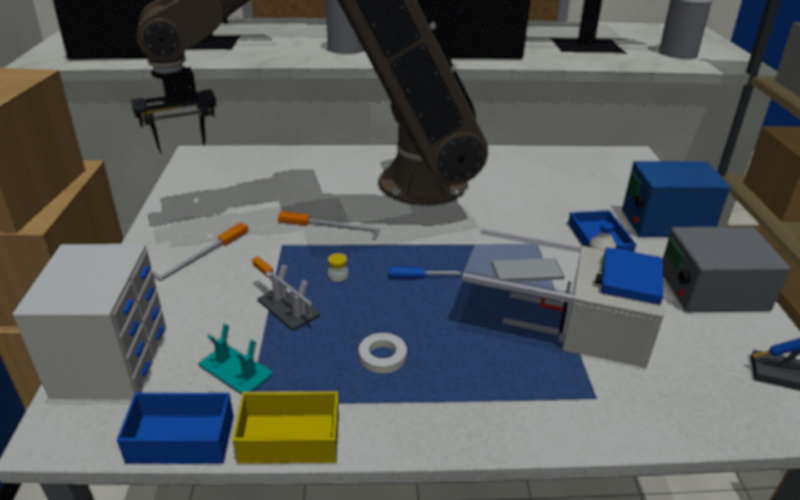

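Run:
```python
from h import *
p=cam('top'); save(p,'tophook.png',(350,150,430,225),5); save(p,'topst.png',(150,110,290,240),5)
s=cam('scene'); save(s,'schook.png',(190,190,270,265),6)
hsv=cv2.cvtColor(p['image'],cv2.COLOR_RGB2HSV)
def blobs(m,off=(0,0)):
    n,l,st,c=cv2.connectedComponentsWithStats(m.astype(np.uint8))
    for i in range(1,n):
        if st[i,4]>12:
            pts=np.argwhere(l==i)[:,::-1]; print(st[i],c[i].round(1),cv2.minAreaRect(pts.astype(np.float32)))
print('orange');blobs(cv2.inRange(hsv,(5,150,120),(18,255,255))>0)
print('red');blobs(((hsv[...,0]<5)|(hsv[...,0]>174))&(hsv[...,1]>90)&(np.arange(400)[:,None]<230)&(np.arange(640)<300))
b=(cv2.inRange(hsv,(100,150,120),(120,255,255))>0); print('blue');blobs(b&(np.arange(640)<230)&(np.arange(400)[:,None]<200))
print(env.state()['eef_pos'],env.state()['tcp_rot'], p['fx'])
```

```text
orange
[398 196  15  16  39] [405.  203.8] ((404.8836669921875, 203.41336059570312), (17.660295486450195, 5.206621170043945), 50.710594177246094)
[424 258  19  22 140] [432.1 270. ] ((433.3615417480469, 268.3923034667969), (8.419756889343262, 22.628095626831055), 37.87498474121094)
red
[216 162  17  17  57] [225.9 170.6] ((224.362060546875, 169.84481811523438), (13.184369087219238, 12.81297779083252), 21.801406860351562)
blue
[ 89 104  29  18 173] [103.2 112.5] ((103.06849670410156, 112.36920928955078), (31.763389587402344, 5.568083763122559), 27.645973205566406)
[220 111  10  27  61] [223. 123.] ((224.5, 124.0), (26.0, 9.0), 90.0)
[ 157  124   46   48 1330] [179.3 147.4] ((179.24099731445312, 147.44918823242188), (33.09618377685547, 41.28433609008789), 23.629377365112305)
[ 222.41926915 -584.08128194  404.76633901] [3.14147085e+00 2.23040530e-05 3.63777957e-01] 490.97469792054767
```

View pics/tophook.png

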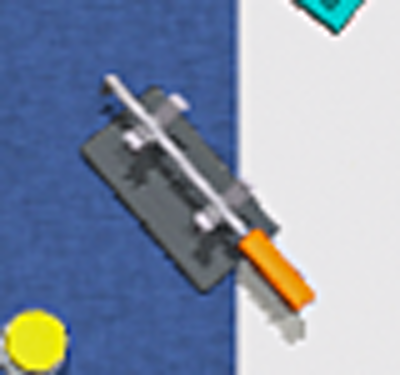

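View pics/topst.png

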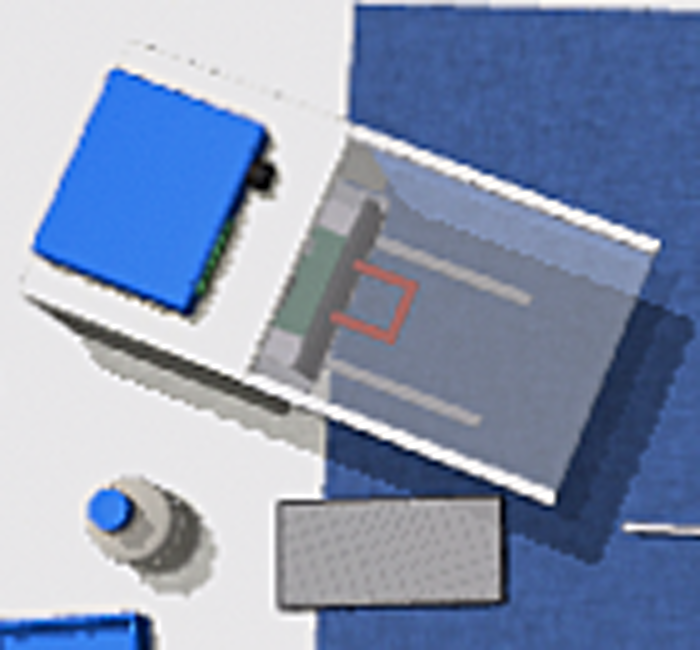

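Run:
```python
from h import *
p=cam('top')
c=lambda L,o:[(o[0]+x/5,o[1]+y/5) for x,y in L]
H=(350,150);S=(150,110)
sh=back(p,c([(108,78),(247,240)],H),66); print('prongend,shaft/handle',sh.round(1)); 
d=sh[0]-sh[1]; print('len (94+45=139)',np.linalg.norm(d),'yaw',np.arctan2(d[1],d[0]), 'origin est', (sh[1]+45*d/np.linalg.norm(d)).round(1),(sh[0]-94*d/np.linalg.norm(d)).round(1))
print('handle end top corners',back(p,c([(317,297),(297,311)],H),75).round(1))
b=back(p,c([(85,150),(155,88),(278,228),(205,293)],H),12);print('base',b.round(1),b.mean(0))
w=back(p,c([(657,247),(552,500)],S),130);print('win',w.round(1),np.linalg.norm(w[0]-w[1]))
h=back(p,c([(348,128),(248,372)],S),131);print('hous',h.round(1))
a=w.mean(0)-h.mean(0);print('st yaw by axis',np.arctan2(-a[1],-a[0]),np.linalg.norm(a)); 
e=w[0]-w[1];print('edge yaw',np.arctan2(e[1],e[0])+np.pi/2)
ey=back(p,c([(417,286),(393,342),(340,312)],S),49);print('eye front bar',ey.round(1),ey[:2].mean(0))
bb=back(p,c([(117,66),(270,125),(190,313),(35,250)],S),158);print('blue',bb.round(1),bb.mean(0))
g=back(p,c([(278,500),(502,497),(505,603),(280,608)],S),9);print('grey',g.round())
r=back(p,c([(530,298),(480,420)],S),10);print('runner ends',r.round(1))
```

```text
prongend,shaft/handle [[ 609.6 -261.7   66. ]
 [ 504.5 -353.9   66. ]]
len (94+45=139) 139.76474903823845 yaw 0.7198517930699625 origin est [ 538.3 -324.2   66. ] [ 538.9 -323.7   66. ]
handle end top corners [[ 467.1 -398.    75. ]
 [ 457.5 -385.    75. ]]
base [[ 571.9 -253.    12. ]
 [ 616.4 -300.2   12. ]
 [ 522.5 -384.4   12. ]
 [ 476.7 -335.2   12. ]] [ 546.84889412 -318.20843703   12.        ]
win [[605.8  30.8 130. ]
 [442.7  89.7 130. ]] 173.37035555876326
hous [[678.1 231.6 131. ]
 [517.8 285.2 131. ]]
st yaw by axis 1.2146180579326091 211.46156925835388
edge yaw 1.2244870142266346
eye front bar [[594.3 195.3  49. ]
 [555.9 209.1  49. ]
 [575.2 245.8  49. ]] [575.12730357 202.19800137  49.        ]
blue [[707.7 376.7 158. ]
 [671.  275.7 158. ]
 [549.1 317.8 158. ]
 [586.8 419.4 158. ]] [628.63700857 347.37978117 158.        ]
grey [[453. 288.   9.]
 [460. 137.   9.]
 [389. 131.   9.]
 [380. 283.   9.]]
runner ends [[596.8 124.3  10. ]
 [511.8 154.   10. ]]
```

View pics/schook.png

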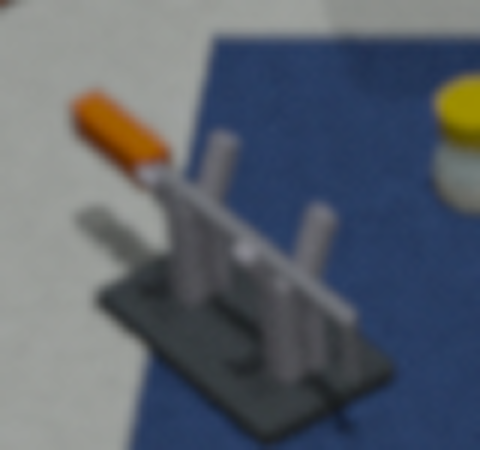

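Request:
move_arm([
  [[0.673, 0.543, -0.236], 0.371, 0],
  [[0.673, 0.543, -0.236], 0.371, 0],
  [[0.673, 0.543, -0.236], 0.371, 0],
  [[0.673, 0.543, -0.236], 0.371, 0],
  [[0.673, 0.543, -0.236], 0.371, 0],
  [[0.673, 0.543, -0.236], 0.371, 0],
  [[0.673, 0.543, -0.236], 0.371, 0],
  [[0.673, 0.543, -0.236], 0.371, 0],
  [[0.673, 0.543, -0.236], 0.371, 0],
  [[0.673, 0.543, -0.236], 0.371, 0],
  [[0.673, 0.543, -0.236], 0.371, 0],
  [[0.673, 0.543, -0.236], 0.371, 0],
  [[0, 0, 0], 0, 0],
  [[0, 0, 0], 0, 0],
])

```text
t: 2.32
eef_pos: [465.4, -387.9, 319.5]
tcp_rot: [-3.141, 0.0, 0.722]
ft_force: [-0.5, -0.1, -0.6]
opening: 0.498
grip_force: 0.0
```

Request:
move_arm([
  [[-0.02, -0.02, -0.5], 0, 0],
  [[0, 0, -0.5], 0, 0],
  [[0, 0, -0.5], 0, 0],
  [[0, 0, -0.35], 0, 0],
  [[0, 0, 0], 0, 0],
])

```text
t: 2.73
eef_pos: [463.2, -389.7, 262.7]
tcp_rot: [-3.139, 0.0, 0.719]
ft_force: [0.3, 0.0, 0.8]
opening: 0.498
grip_force: 0.0
```

Run:
```python
from h import *
p=cam('scene'); a=p['image'][140:265,150:280,::-1]
q=cam('top'); b=q['image'][140:265,340:470,::-1]
cv2.imwrite('pics/grip.png',cv2.resize(np.hstack([a,b]),None,fx=3,fy=3,interpolation=cv2.INTER_CUBIC))
print(env.state()['eef_pos'])
```

```text
[ 463.78778527 -389.77881303  264.5787237 ]
```

View pics/grip.png

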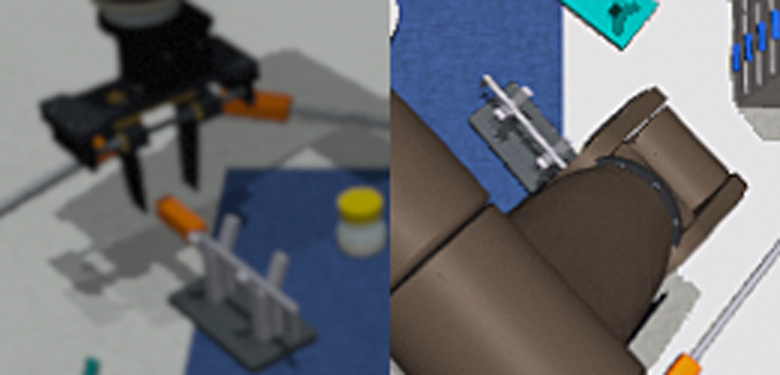

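Request:
move_arm([
  [[0.02, 0.02, -0.26], 0, 0],
  [[0, 0, -0.26], 0, 0],
  [[0, 0, 0], 0, -1],
  [[0, 0, 0], 0, -1],
  [[0, 0, 0], 0, -1],
  [[0, 0, 0], 0, -1],
  [[0, 0, 0], 0, -1],
  [[0, 0, 0], 0, -1],
  [[0, 0, 0], 0, -1],
])

```text
t: 3.58
eef_pos: [464.7, -388.6, 248.9]
tcp_rot: [3.141, 0.0, 0.72]
ft_force: [-0.2, 0.5, 0.8]
opening: 0.19
grip_force: 29.9
```

Request:
move_arm([
  [[0, 0, 0.2], 0, -1],
  [[0, 0, 0.3], 0, -1],
  [[0, 0, 0.4], 0, -1],
  [[0, 0, 0.4], 0, -1],
  [[0, 0, 0.4], 0, -1],
  [[0, 0, 0.4], 0, -1],
  [[0, 0, 0.2], 0, -1],
  [[0, 0, 0], 0, -1],
  [[0, 0, 0], 0, -1],
])

```text
t: 4.33
eef_pos: [464.6, -388.5, 318.2]
tcp_rot: [3.141, -0.0, 0.72]
ft_force: [-0.0, 0.7, -1.3]
opening: 0.19
grip_force: 29.9
```

Run:
```python
from h import *
p=cam('scene'); save(p,'lift.png',(160,130,280,250),5)
print(env.state()['eef_pos'],env.state()['ft_force'],env.state()['moment'],[ (r['at'],r['confidence']) for r in search_frame('prong_tip',p)])
```

```text
[ 464.57766996 -388.4924057   317.57984141] [ 0.62656177 -0.50505263 -0.72061674] [-0.12312593  0.06949662  0.01689927] [([215.8, 198.2], 0.9), ([239.8, 177.1], 0.85), ([175.8, 191.7], 0.71), ([468.3, 229.7], 0.69)]
```

View pics/lift.png

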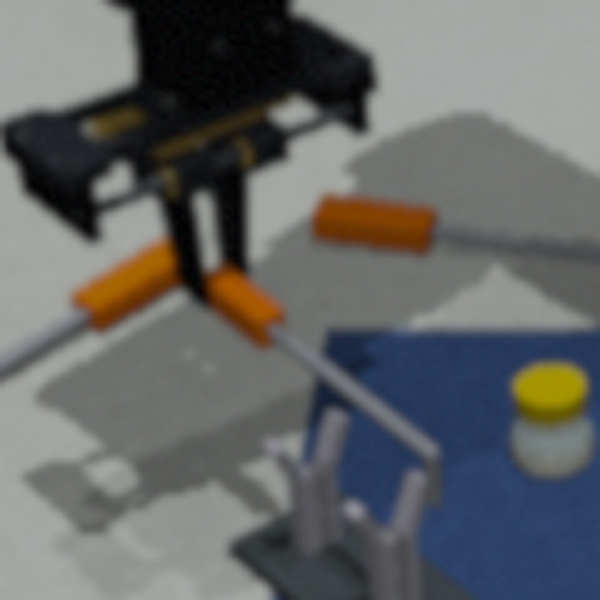

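Run:
```python
from h import *
p=cam('scene'); d=np.array([np.cos(.72),np.sin(.72)]); h=np.array([464.6,-388.5])
for L in (188,):
  for z in (133,125,117,109): print(z,proj(p,[*(h+L*d),z]),'tip',proj(p,[*(h+L*d),z-32]))
print(proj(p,[*(h+50*d),133]))
```

```text
133 [[245.72972247 219.03670967]] tip [[246.55484725 229.72936986]]
125 [[245.93785686 221.73977882]] tip [[246.75806652 232.35332109]]
117 [[246.14475045 224.4227857 ]] tip [[246.96007704 234.95795797]]
109 [[246.35041124 227.08592008]] tip [[247.16088681 237.5434629 ]]
[[213.19140372 194.77381669]]
```

Request:
move_arm([
  [[-0.04, 0.4, 0], 0.3, -1],
  [[-0.04, 0.6, 0], 0.5, -1],
  [[-0.04, 0.7, 0], 0.52, -1],
  [[-0.04, 0.7, 0], 0.52, -1],
  [[-0.04, 0.7, 0], 0.52, -1],
  [[-0.04, 0.7, 0], 0.52, -1],
  [[-0.04, 0.7, 0], 0.52, -1],
  [[-0.04, 0.7, 0], 0.52, -1],
  [[-0.04, 0.7, 0], 0.52, -1],
  [[-0.04, 0.7, 0], 0.52, -1],
  [[-0.04, 0.7, 0], 0.52, -1],
  [[0, 0.65, 0], 0.5, -1],
  [[0, 0.4, 0], 0.3, -1],
  [[0, 0, -0.5], 0, -1],
  [[0, 0, -0.5], 0, -1],
  [[0, 0, -0.4], 0, -1],
  [[0, 0, 0], 0, -1],
  [[0, 0, 0], 0, -1],
])

```text
t: 5.98
eef_pos: [451.4, -137.9, 275.4]
tcp_rot: [-3.14, -0.0, 1.223]
ft_force: [-0.5, -0.6, -1.1]
opening: 0.183
grip_force: 29.9
```

```bash
cat > loc.py <<'E'
from h import *
p=cam('top'); q=cam('scene'); s=env.state(); e=s['eef_pos']; y=s['tcp_rot'][2]; print(e.round(1),y,np.round(s['ft_force'],1))
O=np.array([596,256.5]); sx=np.array([np.cos(1.222),np.sin(1.222)]); sy=np.array([-sx[1],sx[0]])
f=lambda P:(round(float((P-O)@sx),1),round(float((P-O)@sy),1))
d=np.array([np.cos(y),np.sin(y)])
print('hand st',f(e[:2]),'prong st (calc)',f(e[:2]+188*d))
for n,c in(('top',p),('scene',q)):
    for th,z in(('prong_tip',e[2]-171-14-32),('eye',45)):
        print(n,th,[(round(r['confidence'],2),np.round(r['at']),f(back(c,r['at'],z)[0,:2])) for r in search_frame(th,c)[:4]], )
    print('proj prong/eye-31',proj(c,[*(e[:2]+188*d),e[2]-217]),proj(c,[*(O-31*sx),45]))
E
python3 loc.py
python3 - <<'E'
import sys; sys.path.insert(0,'.')
from h import *
p=cam('top'); a=p['image'][110:235,190:330,::-1]
q=cam('scene'); b=q['image'][170:295,340:480,::-1]
cv2.imwrite('pics/pre.png',cv2.resize(np.hstack([a,b]),None,fx=2.85,fy=2.85,interpolation=cv2.INTER_CUBIC))
E
```

```text
[ 451.6 -138.1  276.2] 1.222490545902494 [ 0.1 -0.4 -0.8]
hand st (-420.2, 0.8) prong st (calc) (-232.2, 0.9)
top prong_tip [(0.89, array([387., 284.]), (-665.9, 151.5)), (0.83, array([439., 263.]), (-798.4, 27.7))]
top eye []
proj prong/eye-31 [[279.23604196 191.30202367]] [[223.87976121 169.82154419]]
scene prong_tip [(0.81, array([325., 203.]), (-359.0, 38.4)), (0.8, array([237., 175.]), (-648.6, 93.5)), (0.77, array([176., 192.]), (-770.8, -46.6)), (0.4, array([485., 191.]), (60.0, 253.7))]
scene eye [(0.6, array([445., 249.]), (-22.6, -30.4))]
proj prong/eye-31 [[366.64268436 220.33822778]] [[443.0922585  240.62134254]]
```

View pics/pre.png

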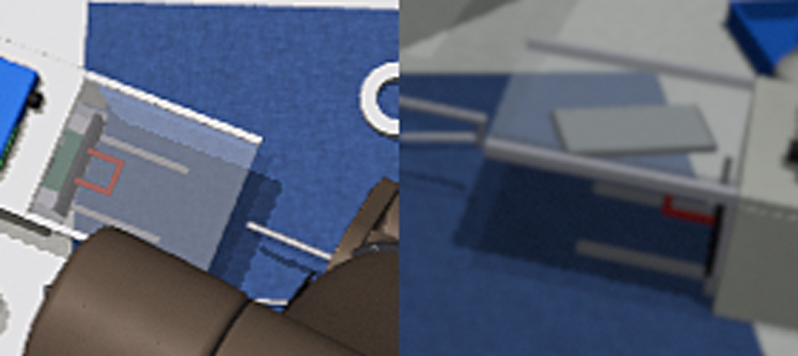

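Request:
move_arm([
  [[0.0, 0.0, 0.13], 0, -1],
  [[0.1, 0.27, 0], 0, -1],
  [[0.2, 0.546, 0], 0, -1],
  [[0.2, 0.546, 0], 0, -1],
  [[0.2, 0.546, 0], 0, -1],
  [[0.2, 0.546, 0], 0, -1],
  [[0.2, 0.546, 0], 0, -1],
  [[0.2, 0.546, 0], 0, -1],
  [[0.2, 0.546, 0], 0, -1],
  [[0.2, 0.546, 0], 0, -1],
  [[0.2, 0.546, 0], 0, -1],
  [[0.2, 0.546, 0], 0, -1],
  [[0.1, 0.27, 0], 0, -1],
  [[0, 0, 0], 0, -1],
  [[0, 0, 0], 0, -1],
])

```text
t: 7.63
eef_pos: [517.3, 42.1, 279.6]
tcp_rot: [-3.141, 0.0, 1.223]
ft_force: [-0.2, 0.1, -1.5]
opening: 0.188
grip_force: 29.9
```

```bash
python3 loc.py
python3 - <<'E'
import sys; sys.path.insert(0,'.')
from h import *
p=cam('top'); a=p['image'][120:220,190:300,::-1]
q=cam('scene'); b=q['image'][180:280,370:480,::-1]
cv2.imwrite('pics/ins.png',cv2.resize(np.hstack([a,b]),None,fx=3.6,fy=3.6,interpolation=cv2.INTER_CUBIC))
E
```

```text
[517.2  41.4 279.6] 1.2220134135778067 [ 0.1  0.3 -2.1]
hand st (-229.1, 0.5) prong st (calc) (-41.1, 0.5)
top prong_tip [(0.92, array([386., 286.]), (-662.7, 157.9)), (0.64, array([437., 259.]), (-787.0, 18.1))]
top eye []
proj prong/eye-31 [[225.66872304 169.90279343]] [[223.87976121 169.82154419]]
scene prong_tip [(0.82, array([241., 178.]), (-627.2, 78.1)), (0.55, array([181., 190.]), (-761.9, -36.3))]
scene eye [(0.77, array([447., 248.]), (-19.5, -24.8))]
proj prong/eye-31 [[440.19726878 234.26419122]] [[443.0922585  240.62134254]]
```

View pics/ins.png

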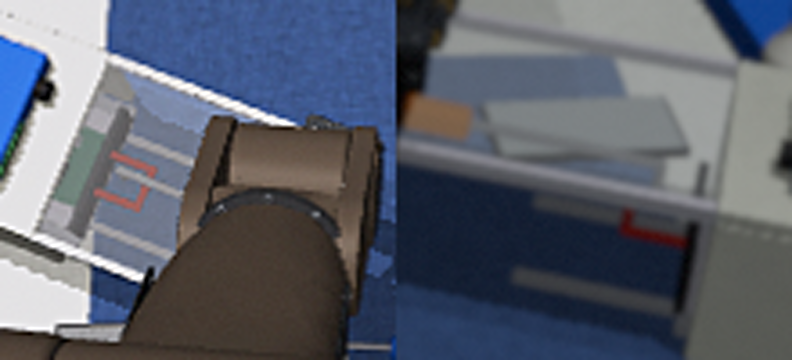

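Request:
move_arm([
  [[0.06, 0.16, 0], 0, -1],
  [[0, 0, -0.15], 0, -1],
  [[0, 0, -0.15], 0, -1],
  [[0, 0, -0.15], 0, -1],
  [[0, 0, -0.1], 0, -1],
  [[0, 0, 0], 0, -1],
  [[0, 0, 0], 0, -1],
])

```text
t: 8.62
eef_pos: [519.3, 46.7, 262.8]
tcp_rot: [-3.141, 0.0, 1.222]
ft_force: [0.1, -1.3, -1.0]
opening: 0.184
grip_force: 29.9
```

Request:
move_arm([
  [[0, 0, -0.1], 0, -1],
  [[0, 0, -0.1], 0, -1],
  [[0, 0, -0.1], 0, -1],
  [[0, 0, 0], 0, -1],
  [[0, 0, 0], 0, -1],
])

```text
t: 9.03
eef_pos: [519.3, 46.7, 253.9]
tcp_rot: [-3.141, 0.0, 1.222]
ft_force: [-0.0, 0.0, -0.8]
opening: 0.186
grip_force: 29.9
```

```bash
cat > red.py <<'E'
from h import *
p=cam('top'); hsv=cv2.cvtColor(p['image'],cv2.COLOR_RGB2HSV)
m=((hsv[...,0]<5)|(hsv[...,0]>174))&(hsv[...,1]>90); m[230:]=0; m[:,300:]=0
q=np.argwhere(m)[:,::-1]; O=np.array([596,256.5]); sx=np.array([np.cos(1.222),np.sin(1.222)]); sy=np.array([-sx[1],sx[0]])
w=back(p,q,47)[:,:2]-O; X=w@sx; Y=w@sy; k=abs(Y)<30
print('red n',k.sum(),'x range',np.percentile(X[k],[2,10,50,98]).round(1),'-> eye ~',(np.percentile(X[k],2)+27).round(1)); s=env.state(); print(s['eef_pos'],s['ft_force'],s['moment'])
E
python3 red.py
```

```text
red n 53 x range [-54.8 -53.8 -40.2 -11.9] -> eye ~ -27.8
[519.31712094  46.68005356 254.04045992] [-0.79474246  0.80603388 -1.32874282] [-0.153997   -0.01377157 -0.02706723]
```

Request:
move_arm([
  [[-0.057, -0.157, 0], 0, -1],
  [[-0.057, -0.157, 0], 0, -1],
  [[-0.057, -0.157, 0], 0, -1],
  [[-0.057, -0.157, 0], 0, -1],
  [[-0.057, -0.157, 0], 0, -1],
  [[-0.057, -0.157, 0], 0, -1],
  [[-0.057, -0.157, 0], 0, -1],
])

```text
t: 9.67
eef_pos: [507.2, 13.2, 254.1]
tcp_rot: [3.141, -0.0, 1.222]
ft_force: [0.8, 3.3, -1.6]
opening: 0.186
grip_force: 29.9
```

```bash
python3 red.py
```

```text
red n 54 x range [-75.7 -74.3 -58.8 -32.8] -> eye ~ -48.7
[506.92321953  12.67749139 254.08931225] [ 1.05413229  0.70502487 -0.72495768] [-0.0358783  -0.04852086  0.0248019 ]
```

Request:
move_arm([
  [[-0.057, -0.157, 0], 0, -1],
  [[-0.057, -0.157, 0], 0, -1],
  [[-0.057, -0.157, 0], 0, -1],
  [[-0.057, -0.157, 0], 0, -1],
  [[-0.057, -0.157, 0], 0, -1],
  [[-0.057, -0.157, 0], 0, -1],
  [[-0.057, -0.157, 0], 0, -1],
  [[-0.057, -0.157, 0], 0, -1],
  [[-0.057, -0.157, 0], 0, -1],
  [[-0.057, -0.157, 0], 0, -1],
  [[-0.057, -0.157, 0], 0, -1],
  [[-0.057, -0.157, 0], 0, -1],
  [[-0.057, -0.157, 0], 0, -1],
  [[-0.057, -0.157, 0], 0, -1],
  [[-0.057, -0.157, 0], 0, -1],
])

```text
t: 10.97
eef_pos: [481.5, -57.4, 254.1]
tcp_rot: [3.142, 0.0, 1.222]
ft_force: [1.1, 2.5, -1.6]
opening: 0.188
grip_force: 29.9
```

```bash
python3 red.py
```

```text
red n 51 x range [-149.9 -148.6 -133.3 -108.5] -> eye ~ -122.9
[481.29815694 -57.90845422 254.0611852 ] [-0.14959144 -0.3549011  -1.20070762] [-0.0297204  -0.10853948 -0.05134469]
```

Request:
move_arm([
  [[-0.03, -0.082, 0], 0, -1],
  [[-0.03, -0.082, 0], 0, -1],
  [[-0.03, -0.082, 0], 0, -1],
  [[-0.03, -0.082, 0], 0, -1],
])

```text
t: 11.35
eef_pos: [478.6, -65.4, 254.0]
tcp_rot: [3.141, -0.003, 1.22]
ft_force: [13.1, 33.6, -5.8]
opening: 0.186
grip_force: 29.9
```

Request:
move_arm([
  [[-0.023, -0.063, 0], 0, -1],
  [[-0.023, -0.063, 0], 0, -1],
])

```text
t: 11.52
eef_pos: [477.3, -68.6, 253.9]
tcp_rot: [3.141, -0.003, 1.221]
ft_force: [12.5, 35.9, -6.5]
opening: 0.183
grip_force: 29.8
```

Request:
move_arm([
  [[0.06, 0.16, 0], 0, -1],
  [[0.06, 0.16, 0], 0, -1],
  [[0.03, 0.08, 0], 0, -1],
  [[0, 0, 0], 0, -1],
  [[0, 0, 0], 0, -1],
])

```text
t: 11.93
eef_pos: [481.2, -58.6, 254.1]
tcp_rot: [3.142, 0.0, 1.223]
ft_force: [-0.3, 0.7, -0.3]
opening: 0.186
grip_force: 30.0
```

```bash
python3 red.py
```

```text
red n 51 x range [-155.7 -154.3 -138.4 -113.8] -> eye ~ -128.7
[481.12321952 -58.71466106 254.11365269] [-0.23903227 -0.18461986  0.73839249] [-0.11718108 -0.0406315   0.02360957]
```

Request:
move_arm([
  [[0, 0, 0.15], 0, -1],
  [[0, 0, 0.25], 0, -1],
  [[0, 0, 0.25], 0, -1],
  [[0, 0, 0.25], 0, -1],
  [[0, 0, 0.15], 0, -1],
  [[0, 0, 0], 0, -1],
])

```text
t: 12.48
eef_pos: [481.3, -58.6, 286.9]
tcp_rot: [3.139, -0.0, 1.222]
ft_force: [-0.8, -0.8, -1.1]
opening: 0.187
grip_force: 30.0
```

Request:
move_arm([
  [[-0.1, -0.27, 0], 0, -1],
  [[-0.2, -0.54, 0], 0, -1],
  [[-0.2, -0.54, 0], 0, -1],
  [[-0.2, -0.54, 0], 0, -1],
  [[-0.2, -0.54, 0], 0, -1],
  [[-0.2, -0.54, 0], 0, -1],
  [[-0.1, -0.27, 0], 0, -1],
  [[0, 0, 0.4], 0, -1],
  [[0, 0, 0.5], 0, -1],
  [[0, 0, 0.4], 0, -1],
  [[0, 0, 0], 0, -1],
])

```text
t: 13.4
eef_pos: [445.3, -156.0, 326.1]
tcp_rot: [3.139, 0.0, 1.222]
ft_force: [0.1, 0.8, -1.5]
opening: 0.185
grip_force: 30.0
```

```bash
python3 red.py
```

```text
red n 54 x range [-155.7 -154.6 -139.8 -113.9] -> eye ~ -128.7
[ 445.11875546 -155.86108215  325.05745347] [-0.08924058 -0.03264557 -1.184751  ] [-0.10533916 -0.0413846  -0.00141339]
```

Request:
move_arm([
  [[0.05, -0.4, 0], -0.3, -1],
  [[0.05, -0.6, 0], -0.5, -1],
  [[0.05, -0.65, 0], -0.52, -1],
  [[0.05, -0.65, 0], -0.52, -1],
  [[0.05, -0.65, 0], -0.52, -1],
  [[0.05, -0.65, 0], -0.52, -1],
  [[0.05, -0.65, 0], -0.52, -1],
  [[0.05, -0.65, 0], -0.52, -1],
  [[0.05, -0.65, 0], -0.52, -1],
  [[0.05, -0.65, 0], -0.52, -1],
  [[0.05, -0.65, 0], -0.52, -1],
  [[0.05, -0.55, 0], -0.5, -1],
  [[0.04, -0.35, 0], -0.26, -1],
  [[0, 0, 0], 0, -1],
  [[0, 0, 0], 0, -1],
])

```text
t: 14.7
eef_pos: [464.1, -388.4, 323.6]
tcp_rot: [-3.14, 0.0, 0.723]
ft_force: [-0.2, 0.5, -0.6]
opening: 0.186
grip_force: 30.0
```

```bash
cat > hk.py <<'E'
from h import *
s=env.state(); e=s['eef_pos']; y=s['tcp_rot'][2]; d=np.array([np.cos(y),np.sin(y)]); print(e.round(1),y)
p=cam('scene'); q=cam('top')
pr=lambda c,x,z:proj(c,[*(e[:2]+x*d),e[2]-185+z])[0].round(1)
print('scene pred tip',pr(p,188,-32),'elbow end',pr(p,192,0),'handle/shaft',pr(p,53,0),'top shaft end',pr(q,192,4),'handle/shaft',pr(q,53,4))
print([(round(r['confidence'],2),r['at']) for r in search_frame('prong_tip',p)][:4],[(round(r['confidence'],2),r['at']) for r in search_frame('prong_tip',q)][:3])
a=p['image'][150:250,190:290,::-1]; b=q['image'][130:230,345:445,::-1]
cv2.imwrite('pics/hk.png',cv2.resize(np.hstack([a,b]),None,fx=4,fy=4,interpolation=cv2.INTER_CUBIC))
E
python3 hk.py
```

```text
[ 464.1 -388.4  323.6] 0.7231805855816578
scene pred tip [246.7 227.6] elbow end [246.9 217.7] handle/shaft [213.8 193.3] top shaft end [374.4 160.6] handle/shaft [403.6 194.2]
[(0.97, [179.6, 191.7]), (0.84, [242.1, 178.6]), (0.7, [266.3, 212.5]), (0.58, [216.1, 195.9])] [(0.79, [438.3, 264.6])]
```

View pics/hk.png

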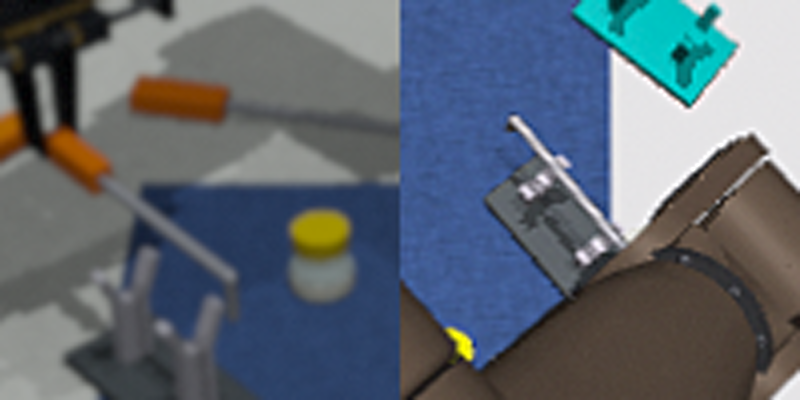

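Request:
move_arm([
  [[-0.18, -0.18, 0], 0, -1],
  [[0, 0, -0.3], -0.03, -1],
  [[0, 0, -0.4], 0, -1],
  [[0, 0, -0.4], 0, -1],
  [[0, 0, -0.4], 0, -1],
  [[0, 0, -0.3], 0, -1],
  [[0, 0, -0.2], 0, -1],
  [[0, 0, 0], 0, -1],
  [[0, 0, 0], 0, -1],
])

```text
t: 15.65
eef_pos: [459.1, -393.7, 264.3]
tcp_rot: [-3.141, 0.0, 0.721]
ft_force: [-0.0, -0.3, -1.9]
opening: 0.185
grip_force: 30.0
```

Run:
```python
from h import *
s=env.state(); e=s['eef_pos']; print(e,s['ft_force'])
q=cam('top'); g=q['image'].astype(int)
# shaft end / direction from bright shaft pixels vs original pose
for n,P in dict(end=[538.5+94*.752,-324+94*.659,e[2]-181],front=[538.5+72*.752,-324+72*.659,e[2]-181],mid=[538.5+15*.752,-324+15*.659,e[2]-181]).items(): print(n,proj(q,P)[0].round(1))
r=g[150:215,360:415]; sat=r.max(2)-r.min(2); m=(r.min(2)>135)&(sat<40)
for i in range(0,65,2): print(150+i,''.join('#' if v else '.' for v in m[i]))
```

```text
[ 459.06489996 -393.68719149  264.2922143 ] [-0.03238464 -0.33276459 -1.93300669]
end [372.3 164.5]
front [376.7 169.6]
mid [388.2 183. ]
150 ......................................##########.......
152 ......................................#############....
154 ......................................################.
156 ......................................#################
158 ......................................#################
160 ......................................#################
162 ......................................#################
164 ......................................#################
166 .............###......................#################
168 ...............##.....................#################
170 ................###.....###...........#################
172 ..................###.................#################
174 ....................###...............#################
176 ...............##.##.###..............#################
178 ................###....##.............#################
180 .........................##...........#################
18
[... 317 characters left out ...]
...............###..###.....##..........
194 .............................####....##................
196 ......................................##...............
198 .......................................................
200 .......................................................
202 .......................................................
204 .......................................................
206 .......................................................
208 .......................................................
210 .......................................................
212 .......................................................
214 .......................................................
```

Request:
move_arm([
  [[0, 0, -0.15], 0, -1],
  [[0, 0, -0.15], 0, -1],
  [[0, 0, -0.1], 0, -1],
  [[0, 0, 0], 0, -1],
  [[0, 0, 0], 0, -1],
])

```text
t: 16.12
eef_pos: [459.0, -393.6, 252.4]
tcp_rot: [-3.141, 0.0, 0.721]
ft_force: [-1.1, 0.0, -1.0]
opening: 0.185
grip_force: 30.0
```

Request:
move_arm([
  [[0, 0, -0.06], 0, -1],
  [[0, 0, -0.05], 0, -1],
  [[0, 0, 0], 0, -1],
  [[0, 0, 0], 0, -1],
])

```text
t: 16.45
eef_pos: [459.0, -393.7, 249.3]
tcp_rot: [3.141, 0.0, 0.721]
ft_force: [0.2, -0.5, -0.0]
opening: 0.183
grip_force: 30.0
```

Request:
move_arm([
  [[0, 0, -0.03], 0, -1],
  [[0, 0, 0], 0, -0.5],
  [[0, 0, 0], 0, -0.4],
  [[0, 0, 0], 0, -0.2],
  [[0, 0, 0], 0, 0],
  [[0, 0, 0], 0, 0],
  [[0, 0, 0], 0, 0],
  [[0, 0, 0.2], 0, 0],
  [[0, 0, 0.4], 0, 0],
  [[0, 0, 0.5], 0, 0],
  [[0, 0, 0.7], 0, 0],
  [[0, 0, 0.8], 0, 0],
  [[0, 0, 0.8], 0, 0],
  [[-0.7, -0.5, 0.5], 0, 0],
  [[-0.8, -0.6, 0.3], 0, 0],
  [[-0.8, -0.6, 0], 0, 0],
  [[-0.8, -0.6, 0], 0, 0],
  [[-0.8, -0.6, 0], 0, 0],
  [[0, 0, 0], 0, 0],
  [[0, 0, 0], 0, 0],
])

```text
t: 18.12
eef_pos: [340.9, -481.3, 375.5]
tcp_rot: [3.141, 0.0, 0.718]
ft_force: [-0.9, -0.4, -0.5]
opening: 0.5
grip_force: 0.0
```

```bash
python3 - <<'E'
from h import *
q=cam('top'); p=cam('scene'); g=q['image'].astype(int)
P=lambda x,z:[538.5+x*.752,-324+x*.659,z]
for n,x in dict(end=94,front=72,mid=15,junc=-45,hend=-105).items(): print(n,'top',proj(q,P(x,68 if x>-45 else 75))[0].round(1),'scene',proj(p,P(x,64))[0].round(1))
r=g[150:220,360:420]; sat=r.max(2)-r.min(2); m=(r.min(2)>135)&(sat<40); o=(r[...,0]>180)&(r[...,2]<90)&(r[...,1]>60)
for i in range(0,70,2): print(150+i,''.join('O' if b else '#' if v else '.' for v,b in zip(m[i],o[i])))
r=p['image'][180:265,190:270].astype(int); o=(r[...,0]>140)&(r[...,2]<80)&(r[...,1]<150); sat=r.max(2)-r.min(2); m=(r.min(2)>105)&(sat<30)
for i in range(0,70,2): print(180+i,''.join('O' if b else '#' if v else '.' for v,b in zip(m[i],o[i])))
E
python3 red.py
```

```text
end top [371.8 165.6] scene [248.4 242.5]
front top [376.1 170.7] scene [243.  238.3]
mid top [387.5 183.9] scene [229.7 227.8]
junc top [399.8 197.5] scene [216.3 217.3]
hend top [411.9 211.7] scene [203.8 207.3]
150 ......................................##########............
152 ......................................#############.........
154 ......................................################......
156 ......................................##################..##
158 ......................................######################
160 ......................................######################
162 ......................................######################
164 ......................................######################
166 ...........###........................######################
168 .............###......................######################
170 ...............###......###...........######################
172 .................##...................######################
174 ..................####................######################
176 ...............####.###..............
[... 3846 characters left out ...]
.......
238 #################...................................##..........................
240 ################......................................##........................
242 ##################......................................#.......................
244 ####################............................................................
246 #######################.........................................................
248 ########################........................................................
red n 53 x range [-155.7 -154.7 -140.2 -115.2] -> eye ~ -128.7
[ 342.63448189 -480.047358    374.92456678] [ 1.44000298 -1.00754098 -0.24338587] [ 0.00376678 -0.02189624  0.01292986]
```

```bash
python3 -c "
from cell import env
print(env.job_done())"
```

```text
the job is handed in; nothing more can be done
None
```

The carriage was drawn out with the hook until the wrist force jumped to about 36 N, which I took as the front stop, and stayed there; the hook is back in both notches where I found it, the gripper is clear, and I handed the job in at about 18 s (verdict not shown).

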